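Nest the medallion and hold the chip guard at 40 degrees

TASK

Set the round gypsum medallion that lies just left of the carving jig down gently in the round nest of the jig, flat and pattern up as it lies now, and let go of it. Then take hold of the jig's clear, yellow-framed chip guard (it has a black grip roller), swing it forward over the medallion until it stands open at 40 degrees above its level, shut position, and finish while holding it there with the gripper so that I can carve under it: it falls shut if it is let go, and must never drop onto the medallion. Leave the other loose things where they are.

Things in the scene. Friction and masses are not known exactly. Their poses are not given: they have to be found in the camera images.
- medallion_center (a point): Round cream gypsum medallion, rosette on top, diameter 68 mm, 15 mm thick, about 60 g, lying flat, pattern up, on the table on the left; the point is its centre, 7.5 mm above its underside. Grasp it across the rim from above. A heart-shaped gypsum piece lies near it; the two change places between starts.
- jig: Carving jig fixed to the table: wooden base 200 (its x) x 170 (y) x 22 mm high. Origin at the centre of its underside, z up; its -x side faces the robot, turned up to 0.35 rad. The guard's hinge line runs along its y. On its top, at y = +-58 mm: rubber bumpers at x = -55 mm (12 mm wide, 13 mm high) and aluminium hinge blocks at x = 75 mm (26 mm high).
- nest (a point): Centre of the floor of the round nest in the jig: 72 mm in diameter, 6 mm deep, mouth chamfered 1.5 mm; floor 16 mm, mouth 22 mm above the table, so the seated medallion stands 9 mm out of it. Axes as the jig's. 90 mm from the hinge line.
- guard_hinge (a point): Point on the middle of the guard's hinge axis, fixed to the jig, 75 mm in +x from the jig's origin and 40 mm above the table; its y axis is the hinge axis.
- guard (a joint): Angle of the chip guard, rad: 0 = shut, level over the nest; 1.57 = upright; 1.9 = stop, leaning back away from the robot. It starts at rest, leaning back at 1.65 to 1.9. Swung forward past upright it falls shut if let go (about 0.18 kg, hinge friction 0.03 N m). Yellow frame 150 mm wide, 8 mm thick, with a clear pane, reaching 138 mm from the hinge line.
- guard_grip (a point): Centre of the guard's black grip roller, on a 10 mm stem at the middle of its free edge: 24 mm in diameter, 24 mm long, axis parallel to the hinge line. Its flat ends can be pinched from above by fingers closing along the jig's y, and it can turn between them. At guard angle a it lies 175 mm * cos(a) from the hinge line towards the jig's -x and 175 mm * sin(a) above it.
- heart: Heart-shaped gypsum ornament 52 x 58 x 16 mm, loose, to be left alone; origin at the centre of its underside.
- sanding_block: Cork sanding block 54 x 98 x 28 mm, loose, on the right of the jig, to be left alone; origin at the centre of its underside.
- masking_tape: Roll of masking tape, 104 mm across, 25 mm high, loose, lying on the left, to be left alone; origin at the centre of its underside.
Not all that is in view belongs to the job. Leave any blue, orange or red look-alike of the part that bears medallion_center alone.

How it is judged (in metres and radians):
On the way:
1. the medallion lies released, flat in the nest, while the guard still stands back (above 1.4 rad) (horizontal distance between medallion and nest below 0.004 m and z of medallion in the frame of nest between -0.002 and 0.002 m and angle between medallion's own z axis and vertical below 0.08 rad and contact force between the fingers and medallion below 0.05 N and value of joint guard above 1.4 rad), for 0.2 s.
At the end, for the whole second after the job is handed in: Fingers hold the guard (over 0.3 N), still (under 0.05 rad/s), at 40 +-5 degrees, clear of the medallion, which lies released in the nest: centre within 4 mm, underside within 2 mm of the floor, tilt under 0.08 rad. Heart, sanding block and tape within 30 mm of their start (horizontal distance between medallion and nest below 0.004 m and z of medallion in the frame of nest between -0.002 and 0.002 m and angle between medallion's own z axis and vertical below 0.08 rad and contact force between each of the fingers, guard and medallion below 0.05 N and value of joint guard between 0.611 and 0.785 rad and velocity of joint guard between -0.05 and 0.05 rad/s and contact force between the fingers and guard above 0.3 N and distance of each of heart, sanding_block, masking_tape from where it was at the start of the episode below 0.03 m); the arm keeps its last pose, push and grip.
It fails at once if the guard drops or is pushed below 20 degrees (0.35 rad) (value of joint guard below 0.35 rad).
It fails at once if the medallion is let fall into the nest: over the nest (within 60 mm), out of the fingers, more than 25 mm above the nest's floor (horizontal distance between medallion and nest below 0.06 m and z of medallion in the frame of nest above 0.025 m and contact force between the fingers and medallion below 0.02 N).
It fails at once if the heart is shoved more than 30 mm (distance of heart from where it was at the start of the episode above 0.03 m).
It fails at once if the sanding block is shoved more than 30 mm (distance of sanding_block from where it was at the start of the episode above 0.03 m).
It fails at once if the masking tape is shoved more than 30 mm (distance of masking_tape from where it was at the start of the episode above 0.03 m).
It also fails if it takes over 53 s, if anything falls off the work surface, if the arm or the gripper's body presses on something with over 40 N, if the wrist force passes 120 N, or if a joint passes its speed limit or range.

ROBOT

A 6-joint arm with a two-finger parallel gripper is mounted at the origin on a cart in front of the work surface, level with it; the furniture and walls round the work are solid. World frame = base frame: x ahead of the robot, y to its left, z up, the work surface at z = 0. Lengths are in m, angles in degrees, forces in N, time in s.
With the tool pointing down it reaches from about 0.3 to 0.75 m from the base axis. Payload 8.5 kg.
Tool frame: the origin (TCP) lies at the very end of the fingers, on their centre line; the grasp point (between the pads) lies 19 mm behind it; z points along the fingers, y is the line along which they close (so a half turn about z gives the same grasp; the last joint's range is limited). The gripper opens to 85 mm and grips with 20 to 120 N. Pads are 22 mm wide; open, the fingers measure 114 mm over their backs; the gripper's body (76 mm by 85 mm) begins 54 mm behind the grasp point. The pads swing forward as they close: fully open they stand 13 mm farther back than shut.
Start: joints at [57.852, 21.807, 74.336, -0, 83.858, -12.336], TCP at [0.186, 0.517, 0.231] pointing down, gripper open.
Joint ranges: [-178.18, 178.18], [-50.72, 133.34], [12.68, 142.11], [-81.47, 261.47], [9.98, 163.14], [-165.26, 165.26]. Speed limits (degrees/s): [136.94, 136.94, 180, 180, 180, 180].

INTERFACE

Orientations are given as a 3x3 rotation matrix whose columns are the frame's x, y, z axes.
In Python, from rig import * gives the robot as it stands. The module is installed in compiled form; this text tells all that it offers.
- The arm moves only by the shell command python3 -m pendant 'ROWS' [OPENING] [FORCE]. ROWS is JSON, a list of rows, each a list of 2 entries, a list of its own where there are three numbers: the shift along the tool's x, y, z as a fraction of full scale, then the turn, a rotation vector about the tool's x, y, z as a fraction of full scale. A call has 1 to 8 rows; each row shifts and turns the commanded pose from where the row before left it, along the tool's axes as they then stand; what a row does not reach is not made up. Full scale, the value 1, is 40 mm for a shift and 5 degrees for a turn. A row lasts 1/8 s, in which the tool goes at most 62.5 mm and 10.7 degrees, less where a joint would pass 70% of its speed; a pose out of reach is approached as far as the arm can. A call with a number of a shift or a turn outside -1 to 1 is refused whole. A call with a gripper value outside its range is refused whole. OPENING is the opening, from 0 (shut) to 1 (fully open), set as the call begins (- or left out, the last holds). The fingers move at their own pace and stop on an object; FORCE is the grip in N (left out, the last holds). Time passes only in rows, so rows that do not move let the fingers close. It gives the time, the measured TCP pose, the force, the opening and the grip force at its end, in the units of the state.
- observe(): the state, without advancing time (a new reading comes with each control period).
- get_image(name): name is "side" or "top" or "wrist"; returns a dict with "img" (384x512x3 uint8, blue, green, red), "range_z" (384x512 float32, m along the optical axis (not along the pixel's ray), 0 where there is no reading), "camera_matrix" (3x3 intrinsics, pixels), "eye" and "rotation" of the camera in the world. Camera axes: x right, y down, z forward; pixel columns grow to the right and rows downward; lengths in m; the calibration is good to about 2 mm. A picture is of the moment at which its call begins.
- close_job(): hands the job in; it is judged then, once.
Trained networks look in the newest picture that a camera, given by its name, has taken for a name from the list of things; names that differ only in an ending like _2 or _b are one class to them, and where a whole thing is asked for, a point or a joint stands for the part that bears it (a point fixed in the world has none). Each returns a list of dicts, best first, with "conf" (0 to 1); they miss things now and then, are a little off and sometimes report something else, mostly with a low value. They report only what shows in the picture. A call takes as long as a camera call. They do not tell look-alikes from the thing itself.
- regions_of(camera, query): "mask" (384x512 bool, what is visible of it).
- landmark_of(camera, query): "point" ([x, y, z] in m, in world coordinates, good to about 4 mm: a listed point, or the origin of a listed thing).
The state is a dict: "time_s": time; "q": joint angles; "qvel": joint speeds; "joint_efforts": joint torques, N m; "position": TCP position; "tool_rot": TCP orientation; "ft_force": force on the tool from outside, world axes, zero at the start; "wrist_torque": the same for the moment, N m; "grip_width": finger opening in m; "gripper_force": force on a finger pad.
Only numpy, scipy, OpenCV 4.12 (cv2) and the standard library are available. Lean on these libraries where they do the work, as an engineer would, in place of code of your own. Each camera call takes 0.05 s, during which the arm holds its last target. There are 200 camera calls.

## Working session

There is one attempt and no reset: what is moved stays moved. The work goes in short steps, Python scripts to look and compute and a shell command to move; the robot and the scene stay as the last step left them, time stands still between calls to the robot, and variables do not carry over. Pictures are saved under pics/ and viewed, at most 10 in all, crops included, and the job is handed in when it is done.

```bash
mkdir -p pics; cat > h.py <<'E'
from rig import *
import numpy as np, cv2
def pts(im,mask):
    v,u=np.nonzero(mask&(im["range_z"]>0)); z=im["range_z"][v,u]; K=im["camera_matrix"]
    c=np.stack([(u-K[0,2])/K[0,0]*z,(v-K[1,2])/K[1,1]*z,z],1)
    return c@np.array(im["rotation"]).T+np.array(im["eye"])
E
python3 - <<'E'
from h import *
np.set_printoptions(precision=4,suppress=True)
s=observe();print(s["time_s"],s["position"],s["tool_rot"],s["grip_width"])
a=[]
for c in ["top","side"]:
    im=get_image(c);a.append(im["img"])
    print(c,im["eye"])
    for n in ["medallion_center","jig","nest","guard_hinge","guard_grip","heart","sanding_block","masking_tape"]:
        print(n,[(np.round(d["point"],4),round(d["conf"],2)) for d in landmark_of(c,n)[:3]])
cv2.imwrite("pics/a.png",cv2.resize(np.vstack(a),(440,600)) if 0 else np.hstack(a)[:, :])
cv2.imwrite("pics/top.png",a[0]);cv2.imwrite("pics/side.png",a[1])
E
```

```text
0.0 [0.1863 0.5172 0.2307] [[-0.9408  0.339  -0.0008]
 [ 0.339   0.9408 -0.0013]
 [ 0.0003 -0.0014 -1.    ]] 0.08536831996306136
top [0.4233 0.0085 1.6014]
medallion_center [(array([0.4007, 0.3101, 0.0075]), 0.91), (array([0.4389, 0.2085, 0.0101]), 0.9), (array([0.3401, 0.1877, 0.0084]), 0.83)]
jig [(array([ 0.5466, -0.0769,  0.0001]), 0.68)]
nest [(array([ 0.5294, -0.0741,  0.0196]), 0.61)]
guard_hinge [(array([ 0.6187, -0.0793,  0.0422]), 0.76)]
guard_grip [(array([ 0.6772, -0.0895,  0.2044]), 0.69)]
heart [(array([ 0.6415,  0.1994, -0.0043]), 0.55), (array([ 0.6768, -0.0874,  0.2064]), 0.31)]
sanding_block [(array([ 0.6133, -0.3651, -0.002 ]), 0.58)]
masking_tape [(array([ 0.5298,  0.4328, -0.001 ]), 0.77)]
side [0.4417 0.8074 0.7199]
medallion_center [(array([0.4387, 0.206 , 0.0095]), 0.86), (array([0.3371, 0.182 , 0.0097]), 0.72), (array([0.3981, 0.3178, 0.0063]), 0.64)]
jig [(array([ 0.5429, -0.0759, -0.003 ]), 0.85)]
nest [(array([ 0.5259, -0.0734,  0.0167]), 0.68)]
guard_hinge [(array([ 0.6208, -0.0782,  0.0385]), 0.82)]
guard_grip [(array([ 0.6764, -0.0828,  0.2069]), 0.75)]
heart [(array([ 0.6373,  0.2025, -0.0022]), 0.6)]
sanding_block [(array([ 0.6151, -0.3631, -0.0044]), 0.6)]
masking_tape [(array([ 0.5329,  0.4316, -0.0016]), 0.73)]
```

View pics/top.png

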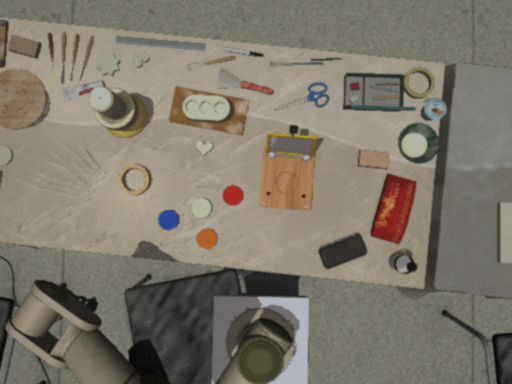

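View pics/side.png

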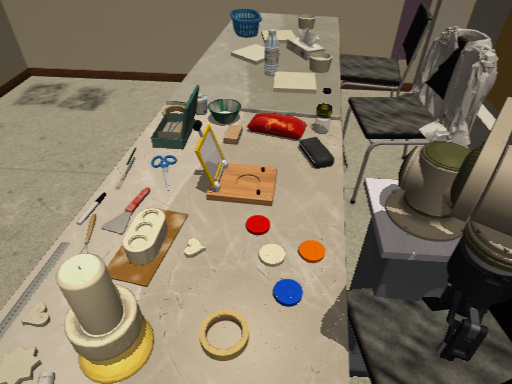

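The top view shows the cream medallion at (201,207), with the red (232,195), blue (168,219) and orange (206,238) discs around it. The jig is at (287,175), with its guard leaning back and the grip at (294,130). The medallion is therefore the candidate near (0.439, 0.208).

```bash
cat >> h.py <<'E'
np.set_printoptions(precision=4,suppress=True)
def go(p,yaw):
    """tool-down target; closing axis y at world angle 90deg+yaw. prints shift in current tool axes (units), and turn about tool z (units)"""
    s=observe();R=np.array(s["tool_rot"]);d=R.T@(np.array(p)-s["position"])
    # target R: y=( -sin, cos,0), z down, x = y x z
    y=np.array([-np.sin(yaw),np.cos(yaw),0]);z=np.array([0,0,-1.]);T=np.stack([np.cross(y,z),y,z],1)
    from scipy.spatial.transform import Rotation as Q
    rv=Q.from_matrix(R.T@T).as_rotvec(degrees=True)
    print("t",s["time_s"],"pos",np.array(s["position"]),"shift units",d/.04,"turn units",rv/5)
E
python3 - <<'E'
from h import *
for c in ["top","side"]:
    im=get_image(c)
    for n in ["medallion_center","jig"]:
        for r in regions_of(c,n)[:4]:
            P=pts(im,r["mask"]);
            if n=="jig":
                P=P[(P[:,2]>.012)&(P[:,2]<.03)]
                print(c,n,r["conf"],len(P),cv2.minAreaRect(P[:,:2].astype(np.float32)))
            else:
                Q=P[P[:,2]>.009]
                print(c,n,r["conf"],len(P),np.median(P[:,2]),(Q.min(0)+Q.max(0))/2,np.ptp(Q,0),im["img"][r["mask"]].mean(0))
go([.415,.208,.231],-.05)
E
```

```text
top medallion_center 0.76 298 0.013453756241107118 [0.3965 0.3146 0.0183] [0.0602 0.0646 0.0184] [149.7483  72.2383  46.9128]
top medallion_center 0.71 327 0.0138482462932914 [0.4809 0.1001 0.0168] [0.0666 0.0638 0.0156] [ 44.2158  49.4103 164.6596]
top medallion_center 0.69 314 0.01374557852457492 [0.4403 0.2027 0.0162] [0.0635 0.0642 0.0143] [154.1429 175.9238 173.7873]
top medallion_center 0.58 343 0.013461952154614432 [0.338  0.1832 0.0169] [0.0633 0.064  0.0158] [ 47.7326 100.9564 170.5465]
top jig 0.95 2535 ((0.5428079962730408, -0.07925758510828018), (0.17049956321716309, 0.1993594914674759), 86.74679565429688)
side medallion_center 0.97 503 0.015579118532406233 [0.441  0.2038 0.0143] [0.0643 0.069  0.0104] [161.9862 196.4012 207.6364]
side medallion_center 0.84 489 0.01570974854115803 [0.3398 0.1829 0.0144] [0.0671 0.0692 0.0105] [  7.247   99.4858 209.9696]
side medallion_center 0.75 612 0.015559216418755795 [0.4    0.313  0.0193] [0.0648 0.0668 0.019 ] [172.2414  69.385   20.2969]
side medallion_center 0.59 355 0.015682898882640517 [0.4842 0.1031 0.0145] [0.0596 0.0641 0.0107] [  4.6545   9.1798 188.5449]
side jig 0.59 2034 ((0.5942845940589905, -0.22815480828285217), (0.23942513763904572, 0.5394377112388611), 17.67645263671875)
t 1.2 pos [0.1864 0.5174 0.2313] shift units [-7.9983 -5.3407  0.0082] turn units [ 0.0002 -0.0001 -3.3897]
```

```bash
python3 -m pendant '[[[-1,-0.67,0],[0,0,0]],[[-1,-0.67,0],[0,0,0]],[[-1,-0.67,0],[0,0,0]],[[-1,-0.67,0],[0,0,0]],[[-1,-0.67,0],[0,0,0]],[[-1,-0.67,0],[0,0,0]],[[-1,-0.67,0],[0,0,0]],[[-1,-0.67,0],[0,0,0]]]' 1
python3 -m pendant '[[[0,0,0],[0,0,-0.85]],[[0,0,0],[0,0,-0.85]],[[0,0,0],[0,0,-0.85]],[[0,0,0],[0,0,-0.85]],[[0,0,0],[0,0,0]],[[0,0,0],[0,0,0]]]'
python3 - <<'E'
from h import *
im=get_image("wrist");cv2.imwrite("pics/w1.png",im["img"]);print(im["eye"])
for r in regions_of("wrist","medallion_center")[:4]:
    P=pts(im,r["mask"]);Q=P[P[:,2]>.009]
    m=(r["mask"]*255).astype(np.uint8)
    print(r["conf"],len(P),np.median(P[:,2]),(Q.min(0)+Q.max(0))/2,np.ptp(Q,0),im["img"][r["mask"]].mean(0))
print(landmark_of("wrist","medallion_center"))
go([.441,.2045,.06],-.057)
E
```

```text
time_s: 2.2
position: [0.4156, 0.2059, 0.2315]
tool_rot: [[-0.941, 0.339, 0.0], [0.339, 0.941, 0.0], [-0.0, 0.0, -1.0]]
ft_force: [0.4, 1.5, -1.3]
grip_width: 0.0854
gripper_force: 0.0
time_s: 2.95
position: [0.4148, 0.2073, 0.2314]
tool_rot: [[-0.999, 0.051, 0.0], [0.051, 0.999, 0.0], [-0.0, 0.0, -1.0]]
ft_force: [0.1, 0.3, -0.5]
grip_width: 0.0853
gripper_force: 0.0
[0.3354 0.2111 0.3739]
0.83 3642 0.014723562170695204 [0.338  0.1847 0.0146] [0.0668 0.0676 0.0056] [ 31.9934 105.0071 183.4001]
0.75 2577 0.014753200485280504 [0.4831 0.1018 0.0133] [0.0664 0.0663 0.0085] [18.9179 23.0756 97.6006]
0.75 3256 0.014719144084279906 [0.398  0.3141 0.0196] [0.067  0.0674 0.0211] [151.4448  78.256   47.9434]
0.69 2929 0.01473396827010337 [0.44   0.2051 0.0132] [0.0675 0.0666 0.0084] [133.6786 159.9969 162.2532]
[{'point': [0.4877, 0.0999, 0.006], 'conf': 0.96}, {'point': [0.3409, 0.1865, 0.0073], 'conf': 0.88}, {'point': [0.4407, 0.2072, 0.0064], 'conf': 0.7}, {'point': [0.3952, 0.3152, 0.0084], 'conf': 0.69}]
t 3.1 pos [0.4148 0.2073 0.2314] shift units [-0.6581 -0.0369  4.2838] turn units [0.0001 0.0001 0.0833]
```

View pics/w1.png

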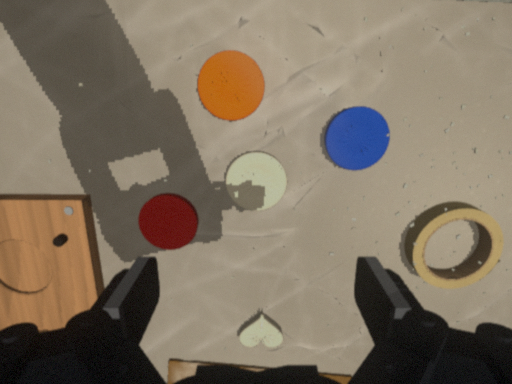

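The wrist view shows the cream medallion at (256,181), partly in shadow, and it measures (0.440, 0.205). The fingers will clear the neighbouring discs, so I'm going down.

```bash
python3 -m pendant '[[[-0.32,-0.03,0.86],[0,0,0.08]],[[-0.32,-0.03,0.86],[0,0,0]],[[0,0,0.86],[0,0,0]],[[0,0,0.86],[0,0,0]],[[0,0,0.86],[0,0,0]],[[0,0,0],[0,0,0]],[[0,0,0],[0,0,0]]]'
python3 - <<'E'
from h import *
go([.440,.205,.001],-.057)
E
```

```text
time_s: 3.98
position: [0.4409, 0.2037, 0.0604]
tool_rot: [[-0.998, 0.056, 0.002], [0.056, 0.998, 0.0], [-0.002, 0.0, -1.0]]
ft_force: [0.8, 0.6, 0.7]
grip_width: 0.0855
gripper_force: 0.0
t 3.975 pos [0.4409 0.2037 0.0604] shift units [0.0275 0.0311 1.4859] turn units [0.0047 0.0184 0.0087]
```

```bash
python3 -m pendant '[[[0.02,0.03,0.5],[0,0,0]],[[0,0,0.5],[0,0,0]],[[0,0,0.35],[0,0,0]],[[0,0,0.12],[0,0,0]],[[0,0,0],[0,0,0]],[[0,0,0],[0,0,0]]]'
python3 -m pendant '[[[0,0,0],[0,0,0]],[[0,0,0],[0,0,0]],[[0,0,0],[0,0,0]],[[0,0,0],[0,0,0]],[[0,0,0],[0,0,0]],[[0,0,0],[0,0,0]],[[0,0,0],[0,0,0]],[[0,0,0],[0,0,0]]]' 0 40
python3 - <<'E'
from h import *
go([.440,.205,.1],-.057)
E
```

```text
time_s: 4.72
position: [0.4399, 0.2049, 0.0011]
tool_rot: [[-0.998, 0.056, 0.001], [0.056, 0.998, 0.0], [-0.001, 0.0, -1.0]]
ft_force: [-0.2, -0.0, -0.1]
grip_width: 0.0856
gripper_force: 0.0
time_s: 5.72
position: [0.4397, 0.2047, 0.0014]
tool_rot: [[-0.998, 0.056, 0.001], [0.056, 0.998, -0.0], [-0.001, -0.0, -1.0]]
ft_force: [-1.9, -1.9, 9.5]
grip_width: 0.0639
gripper_force: 41.9
t 5.725 pos [0.4397 0.2047 0.0014] shift units [-0.0093  0.0084 -2.4645] turn units [-0.0004  0.0131  0.0149]
```

The grip width reads 63.9 mm instead of 68 mm, so I'll check it with the wrist camera.

```bash
python3 -m pendant '[[[0,0,-0.2],[0,0,0]],[[0,0,-0.4],[0,0,0]],[[0,0,-0.6],[0,0,0]],[[0,0,-0.6],[0,0,0]],[[0,0,0],[0,0,0]],[[0,0,0],[0,0,0]]]'
python3 - <<'E'
from h import *
im=get_image("side");a=im["img"][190:320,190:360]
print(observe()["position"])
for r in regions_of("side","medallion_center")[:4]:
    P=pts(im,r["mask"]);print(r["conf"],len(P),np.median(P,0),P.min(0),P.max(0),im["img"][r["mask"]].mean(0))
im2=get_image("wrist")
for r in regions_of("wrist","medallion_center")[:5]:
    P=pts(im2,r["mask"]);print(r["conf"],len(P),np.median(P,0),P.min(0),P.max(0),im2["img"][r["mask"]].mean(0))
cv2.imwrite("pics/g1.png",np.hstack([cv2.resize(a,(400,300)),cv2.resize(im2["img"],(400,300))]))
E
```

```text
time_s: 6.48
position: [0.4391, 0.2047, 0.072]
tool_rot: [[-0.998, 0.056, -0.001], [0.056, 0.998, -0.0], [0.001, -0.0, -1.0]]
ft_force: [-0.6, 0.7, -0.3]
grip_width: 0.064
gripper_force: 44.3
[0.4391 0.2046 0.0718]
0.88 480 [0.34   0.1878 0.0157] [0.3066 0.1491 0.0017] [0.3731 0.2175 0.0199] [  4.9252  99.9335 210.1351]
0.84 694 [0.3997 0.3163 0.0154] [ 0.3639  0.2638 -0.0018] [0.4324 0.3531 0.0302] [176.4727  78.9368  32.0991]
0.69 311 [0.4905 0.1019 0.0159] [0.4634 0.0508 0.0012] [0.5175 0.1982 0.0871] [  7.6688   9.9678 108.9968]
0.52 254 [0.4271 0.2125 0.0862] [0.4041 0.1417 0.0015] [0.474  0.2672 0.1335] [115.9333 142.0784 153.3725]
0.92 16997 [0.4353 0.2046 0.085 ] [ 0.4054  0.1563 -0.0004] [0.5453 0.2365 0.0873] [110.4341 132.8556 139.6931]
0.82 10754 [0.3958 0.3128 0.0147] [ 0.3646  0.2802 -0.0005] [0.4367 0.3534 0.0177] [160.9779  77.7587  37.6951]
0.78 11316 [0.3407 0.1847 0.0147] [0.3134 0.1495 0.0005] [0.3736 0.2191 0.0177] [ 23.8936 109.7852 195.9441]
0.7 5478 [0.4726 0.0986 0.0147] [0.4239 0.0591 0.0009] [0.5083 0.1591 0.1256] [ 14.0816  17.1769 101.9273]
```

View pics/g1.png

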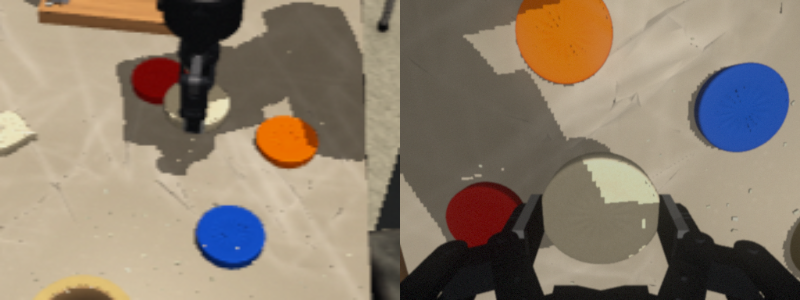

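The medallion is held level between the pads (wrist view at right, centre near (600,210)). Next I'll measure how far the fingertips reach below it and its offset from the TCP.

```bash
python3 - <<'E'
from h import *
p=np.array(observe()["position"])
for c in ["side","wrist"]:
    im=get_image(c);P=pts(im,im["range_z"]>0)
    for s in [1,-1]:
        d=P-p; Q=P[(abs(d[:,0])<.02)&(s*d[:,1]>.035)&(s*d[:,1]<.062)&(P[:,2]>.045)&(P[:,2]<.14)]
        if len(Q)>10: print(c,s,len(Q),"rel tcp low z",np.percentile(Q[:,2]-p[2],[0,1,3,10]))
    if c=="wrist":
        d=P-p; Q=P[(abs(d[:,2]-.0136)<.0025)&(np.hypot(d[:,0],d[:,1])<.045)]
        w=Q[np.abs(Q[:,1]-p[1])<.025]
        (cx,cy),r=cv2.minEnclosingCircle(w[:,:2].astype(np.float32)); print("enc",cx,cy,r,len(w),w.min(0),w.max(0),np.ptp(w,0))
        # near rim visible (small x) fit
        y=np.round(w[:,1],3); E=np.array([[w[y==k][:,0].min(),k] for k in np.unique(y)])
        from scipy.optimize import least_squares
        f=least_squares(lambda v:np.hypot(E[:,0]-v[0],E[:,1]-v[1])-.034,[p[0],p[1]],loss="soft_l1",f_scale=.001);print("fit",f.x,"tcp",p)
        A=np.c_[Q[:,:2],np.ones(len(Q))];print("tilt",np.linalg.lstsq(A,Q[:,2],rcond=None)[0])
for n in ["jig","nest","guard_hinge","guard_grip"]:
    for c in ["top"]: print(n,[d["point"] for d in landmark_of(c,n)[:1]])
E
```

```text
side 1 110 rel tcp low z [0.0085 0.009  0.0109 0.0157]
wrist 1 6723 rel tcp low z [0.0082 0.0143 0.02   0.035 ]
wrist -1 6567 rel tcp low z [0.0083 0.015  0.0209 0.0365]
enc 0.4396837651729584 0.2045629769563675 0.03422221913933754 14222 [0.4056 0.1797 0.083 ] [0.4735 0.2297 0.0876] [0.0679 0.05   0.0046]
fit [0.4397 0.2044] tcp [0.4392 0.2047 0.0719]
tilt [-0.0034 -0.0012  0.087 ]
jig [[0.546, -0.0741, -0.0008]]
nest [[0.5285, -0.0757, 0.0171]]
guard_hinge [[0.6163, -0.0833, 0.0458]]
guard_grip [[0.6756, -0.0873, 0.2044]]
```

```bash
python3 -m pendant '[[[0,0,-0.8],[0,0,0]],[[-0.5,-0.8,-0.8],[0,0,0]],[[-0.5,-0.8,-0.8],[0,0,0]],[[-0.5,-0.8,-0.8],[0,0,0]],[[-0.5,-0.8,0],[0,0,0]],[[-0.5,-0.8,0],[0,0,0]],[[0,0,0],[0,0,0]],[[0,0,0],[0,0,0]]]'
python3 - <<'E'
from h import *
print(observe()["position"],observe()["grip_width"])
im=get_image("wrist");cv2.imwrite("pics/w2.png",im["img"])
for n in ["jig","nest","guard_hinge","guard_grip"]:
    print(n,[(d["point"],d["conf"]) for d in landmark_of("wrist",n)[:2]])
for r in regions_of("wrist","jig")[:1]:
    P=pts(im,r["mask"]);P=P[(P[:,2]>.012)&(P[:,2]<.026)];print(len(P),cv2.minAreaRect(P[:,:2].astype(np.float32)))
E
```

```text
time_s: 7.98
position: [0.53, 0.0398, 0.2003]
tool_rot: [[-0.998, 0.056, -0.001], [0.056, 0.998, 0.0], [0.001, 0.0, -1.0]]
ft_force: [-0.5, 0.8, 0.2]
grip_width: 0.064
gripper_force: 44.6
[0.53   0.0398 0.2003] 0.06404881293511501
jig [([0.5417, -0.0765, 0.0015], 0.95), ([0.5331, -0.0774, 0.0151], 0.58)]
nest [([0.5297, -0.0761, 0.0146], 0.84)]
guard_hinge [([0.6176, -0.0834, 0.0388], 0.88)]
guard_grip []
28223 ((0.5418972969055176, -0.07776592671871185), (0.17060406506061554, 0.19525611400604248), 86.78023529052734)
```

View pics/w2.png

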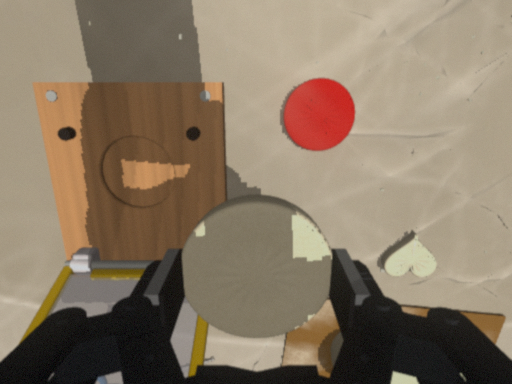

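The nest is visible at (137,171), clear of the held medallion. I'll fit its floor from the depth image.

```bash
python3 - <<'E'
from h import *
from scipy.optimize import minimize
im=get_image("wrist");P=pts(im,im["range_z"]>0)
d=np.hypot(P[:,0]-.529,P[:,1]+.0755)
P=P[(d<.046)&(P[:,2]>.008)&(P[:,2]<.03)]
lo=P[P[:,2]<.019];print(len(P),len(lo),np.percentile(P[:,2],[5,50,95]))
(c,r)=cv2.minEnclosingCircle(lo[:,:2].astype(np.float32));print("enc",c,r,"mean",lo.mean(0),(lo.min(0)+lo.max(0))/2,np.ptp(lo,0))
sg=np.where(P[:,2]<.019,1,-1)
f=lambda v:-np.sum(sg*(np.hypot(P[:,0]-v[0],P[:,1]-v[1])<.0355))
g=min(((f((x,y)),x,y) for x in np.arange(.519,.540,.0005) for y in np.arange(-.086,-.066,.0005)));print("fit",g)
yaw=-.0562
for k in landmark_of("wrist","jig")[:1]: print(np.array(k["point"])[:2]-.015*np.array([np.cos(yaw),np.sin(yaw)]))
go([g[1]-.0005,g[2],.06],yaw)
E
```

```text
6765 4011 [0.0149 0.0167 0.0227]
enc (0.529316782951355, -0.07768423855304718) 0.03616313636302948 mean [ 0.5287 -0.0783  0.0159] [ 0.5295 -0.0778  0.0161] [0.0714 0.072  0.0058]
fit (np.int64(-3850), np.float64(0.5289999999999989), np.float64(-0.07749999999999999))
[ 0.5275 -0.0758]
t 8.375 pos [0.5303 0.0397 0.2006] shift units [-0.1178 -2.9288  3.5154] turn units [-0.0002  0.0014  0.0079]
```

```bash
python3 -m pendant '[[[-0.06,-0.75,0],[0,0,0]],[[-0.06,-0.75,0.4],[0,0,0]],[[0,-0.75,0.8],[0,0,0]],[[0,-0.68,0.8],[0,0,0]],[[0,0,0.8],[0,0,0]],[[0,0,0.7],[0,0,0]],[[0,0,0],[0,0,0]],[[0,0,0],[0,0,0]]]'
python3 - <<'E'
from h import *
im=get_image("wrist");P=pts(im,im["range_z"]>0);p=np.array(observe()["position"])
d=np.hypot(P[:,0]-.529,P[:,1]+.0777)
Q=P[(d<.046)&(P[:,2]>.012)&(P[:,2]<.03)];sg=np.where(Q[:,2]<.019,1,-1)
f=lambda v:-np.sum(sg*(np.hypot(Q[:,0]-v[0],Q[:,1]-v[1])<.0355))
G=sorted((f((x,y)),x,y) for x in np.arange(.522,.536,.0005) for y in np.arange(-.085,-.070,.0005));print("nest fit",np.mean(G[:8],0),(sg>0).sum())
# medallion near rim
dz=P[:,2]-p[2]; w=P[(abs(dz-.0136)<.003)&(abs(P[:,1]-p[1])<.025)&(abs(P[:,0]-p[0])<.04)]
print("medal",cv2.minEnclosingCircle(w[:,:2].astype(np.float32)))
cv2.imwrite("pics/w3.png",im["img"])
go([.5287,-.0777,.0174],-.0562)
E
```

```text
time_s: 9.38
position: [0.5292, -0.078, 0.0616]
tool_rot: [[-0.998, 0.056, 0.002], [0.056, 0.998, -0.001], [-0.002, -0.001, -1.0]]
ft_force: [-0.1, 0.5, -0.8]
grip_width: 0.0642
gripper_force: 44.6
nest fit [-3228.5        0.5287    -0.0769] 3332
medal ((0.5294257402420044, -0.078944131731987), 0.03444324806332588)
t 9.425 pos [ 0.5293 -0.078   0.0618] shift units [0.0173 0.0066 1.1103] turn units [-0.008   0.0242  0.0049]
```

View pics/w3.png

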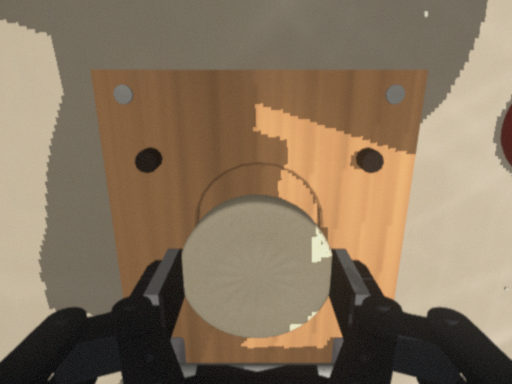

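The wrist view shows the medallion (columns 183–331) centred on the nest rim (columns 197–321). I'll make a small correction and lower gently.

```bash
python3 -m pendant '[[[0.02,0.02,0.3],[0,0.02,0]],[[0,0,0.3],[0,0,0]],[[0,0,0.2],[0,0,0]],[[0,0,0.08],[0,0,0]],[[0,0,0.05],[0,0,0]],[[0,0,0],[0,0,0]],[[0,0,0],[0,0,0]]]'
python3 -m pendant '[[[0,0,0.025],[0,0,0]],[[0,0,0.025],[0,0,0]],[[0,0,0.025],[0,0,0]],[[0,0,0.025],[0,0,0]],[[0,0,0.025],[0,0,0]],[[0,0,0],[0,0,0]]]'
```

```text
time_s: 10.3
position: [0.5279, -0.0771, 0.0236]
tool_rot: [[-0.998, 0.056, -0.001], [0.056, 0.998, -0.0], [0.001, -0.0, -1.0]]
ft_force: [-0.4, -0.7, -0.4]
grip_width: 0.0642
gripper_force: 44.6
time_s: 11.05
position: [0.5278, -0.077, 0.0182]
tool_rot: [[-0.998, 0.056, -0.002], [0.056, 0.998, 0.0], [0.002, 0.0, -1.0]]
ft_force: [-0.3, 0.0, -1.2]
grip_width: 0.064
gripper_force: 44.6
```

```bash
python3 -m pendant '[[[0,0,0.015],[0,0,0]],[[0,0,0.01],[0,0,0]],[[0,0,0],[0,0,0]],[[0,0,0],[0,0,0]]]'
```

```text
time_s: 11.55
position: [0.5278, -0.077, 0.0175]
tool_rot: [[-0.998, 0.056, -0.002], [0.056, 0.998, 0.0], [0.002, -0.0, -1.0]]
ft_force: [-2.1, 0.2, 4.5]
grip_width: 0.0641
gripper_force: 45.0
```

Contact came at the expected height, so the medallion is seated. Release it and rise.

```bash
python3 -m pendant '[[[0,0,0],[0,0,0]],[[0,0,0],[0,0,0]],[[0,0,0],[0,0,0]],[[0,0,0],[0,0,0]],[[0,0,-0.2],[0,0,0]],[[0,0,-0.5],[0,0,0]],[[0,0,-0.8],[0,0,0]],[[0,0,0],[0,0,0]]]' 1
python3 -m pendant '[[[0.8,0,-0.8],[0,0,0]],[[0.8,0,-0.8],[0,0,0]],[[0.8,0,-0.8],[0,0,0]],[[0.8,0,-0.8],[0,0,0]],[[0,0,-0.8],[0,0,0]],[[0,0,0],[0,0,0]],[[0,0,0],[0,0,0]]]'
python3 - <<'E'
from h import *
im=get_image("wrist");P=pts(im,im["range_z"]>0)
w=P[(P[:,2]>.028)&(P[:,2]<.034)&(np.hypot(P[:,0]-.529,P[:,1]+.077)<.042)]
print("medal",cv2.minEnclosingCircle(w[:,:2].astype(np.float32)),np.median(w[:,2]),np.linalg.lstsq(np.c_[w[:,:2],np.ones(len(w))],w[:,2],rcond=None)[0])
cv2.imwrite("pics/w4.png",im["img"])
for c in ["top","side","wrist"]:
    if c!="wrist": im=get_image(c)
    for n in ["guard_grip","guard_hinge","nest"]: print(c,n,[(d["point"],d["conf"]) for d in landmark_of(c,n)[:2]])
    for r in regions_of(c,"guard_grip")[:1]:
        P=pts(im,r["mask"]);print(len(P),P.min(0),P.max(0),np.median(P,0))
E
```

```text
time_s: 12.55
position: [0.529, -0.0774, 0.0797]
tool_rot: [[-0.998, 0.056, 0.003], [0.056, 0.998, -0.002], [-0.003, -0.002, -1.0]]
ft_force: [0.6, -0.4, 0.5]
grip_width: 0.0855
gripper_force: 0.0
time_s: 13.42
position: [0.4001, -0.0697, 0.2366]
tool_rot: [[-0.998, 0.056, -0.003], [0.056, 0.998, 0.001], [0.003, 0.001, -1.0]]
ft_force: [-0.5, -0.3, -0.7]
grip_width: 0.0857
gripper_force: 0.0
medal ((0.5280356407165527, -0.0774349793791771), 0.034432947635650635) 0.03079445011637577 [ 0.0037 -0.0029  0.0286]
top guard_grip [([0.6782, -0.0864, 0.2056], 0.73)]
top guard_hinge [([0.6191, -0.0802, 0.0442], 0.77), ([0.5302, 0.4319, -0.0013], 0.73)]
top nest [([0.5308, -0.076, 0.0166], 0.89)]
1114 [ 0.6112 -0.1694 -0.0026] [ 0.6953 -0.0097  0.2233] [ 0.6432 -0.0845  0.1167]
side guard_grip [([0.6783, -0.0832, 0.2088], 0.6), ([0.6199, -0.079, 0.0363], 0.38)]
side guard_hinge [([0.6208, -0.0771, 0.0381], 0.76), ([0.5278, -0.0783, 0.026], 0.53)]
side nest [([0.5245, -0.0748, 0.0181], 0.88)]
1120 [ 0.613  -0.4772  0.    ] [ 0.7815 -0.0078  0.2198] [ 0.6461 -0.0793  0.119 ]
wrist guard_grip []
wrist guard_hinge [([0.6173, -0.0832, 0.0388], 0.93)]
wrist nest [([0.5284, -0.0741, 0.0224], 0.29)]
3551 [ 0.3259  0.4073 -0.0032] [0.5901 0.5119 0.0313] [0.4578 0.4605 0.0017]
```

View pics/w4.png

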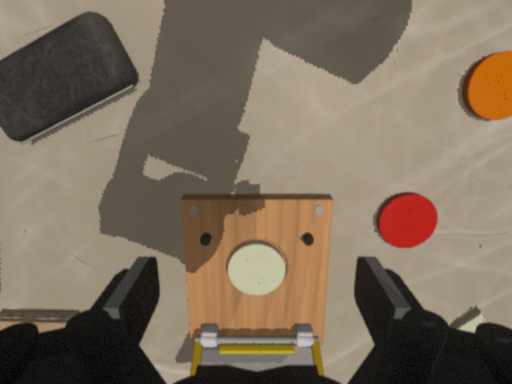

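The wrist view shows the medallion seated flat in the nest at (257,268), measured 1 mm off the nest centre at its seated height. Now I'll go above the grip roller.

```bash
python3 - <<'E'
from h import *
for c in ["top","side"]:
    im=get_image(c);P=pts(im,im["range_z"]>0)
    Q=P[(P[:,2]>.2)&(P[:,2]<.24)&(np.hypot(P[:,0]-.676,P[:,1]+.085)<.03)]
    print(c,len(Q),Q.min(0) if len(Q) else 0,Q.max(0) if len(Q) else 0,np.median(Q,0) if len(Q) else 0)
go([.675,-.0855,.27],-.0562)
E
```

```text
top 69 [ 0.6623 -0.0986  0.2014] [ 0.6869 -0.0745  0.2205] [ 0.6725 -0.0843  0.2142]
side 73 [ 0.6641 -0.0992  0.2001] [ 0.6871 -0.0723  0.2194] [ 0.6745 -0.0775  0.2133]
t 14.275 pos [ 0.4004 -0.0699  0.2376] shift units [-6.8749 -0.0054 -0.8224] turn units [-0.0002 -0.0193  0.0015]
```

```bash
python3 -m pendant '[[[0,0,-0.8],[0,0,0]],[[-1,-0.004,0],[0,0,0]],[[-1,0,0],[0,0,0]],[[-1,0,0],[0,0,0]],[[-1,0,0],[0,0,0]],[[-1,0,0],[0,0,0]],[[-0.85,0,0],[0,0,0]],[[0,0,0],[0,0,0]]]' 0.8
python3 - <<'E'
from h import *
im=get_image("wrist");P=pts(im,im["range_z"]>0);p=np.array(observe()["position"])
cv2.imwrite("pics/w5.png",im["img"])
Q=P[(P[:,2]>.19)&(P[:,2]<.235)&(np.hypot(P[:,0]-.676,P[:,1]+.085)<.025)]
print(len(Q),len(Q) and (Q.min(0),Q.max(0),np.percentile(Q,[3,50,97],axis=0)))
print(landmark_of("wrist","guard_grip")[:1])
go([.675,-.0855,.19],-.0562)
E
```

```text
time_s: 15.28
position: [0.6353, -0.0832, 0.2676]
tool_rot: [[-0.998, 0.056, -0.003], [0.056, 0.998, 0.001], [0.003, 0.0, -1.0]]
ft_force: [-1.5, -0.2, -0.6]
grip_width: 0.0683
gripper_force: 0.0
1366 (array([ 0.6623, -0.0973,  0.1901]), array([ 0.6851, -0.0726,  0.219 ]), array([[ 0.6633, -0.0961,  0.1933],
       [ 0.669 , -0.0849,  0.2149],
       [ 0.6827, -0.0738,  0.2178]]))
[{'point': [0.6749, -0.0867, 0.2104], 'conf': 0.97}]
t 15.375 pos [ 0.6337 -0.0831  0.2688] shift units [-1.0382 -0.0025  1.9665] turn units [ 0.0015 -0.0299  0.0031]
```

View pics/w5.png

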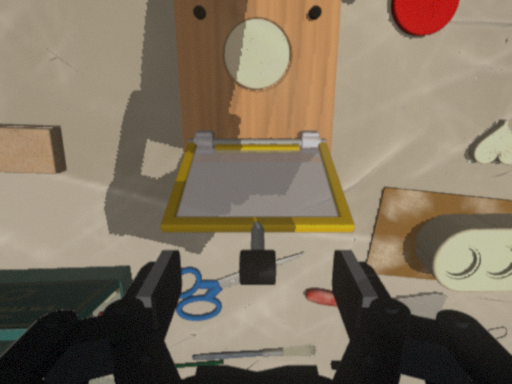

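The roller is at (258,267), centred between the fingers, and measures (0.6745, -0.0853, 0.206). That puts the guard at about 108.6°. Go forward, then straight down, and pinch.

```bash
python3 -m pendant '[[[-0.6,0,0],[0,0,0]],[[-0.42,0,0],[0,0,0]],[[0,0,0.5],[0,0,0]],[[0,0,0.7],[0,0,0]],[[0,0,0.5],[0,0,0]],[[0,0,0.28],[0,0,0]],[[0,0,0],[0,0,0]],[[0,0,0],[0,0,0]]]'
python3 -m pendant '[[[0,0,0],[0,0,0]],[[0,0,0],[0,0,0]],[[0,0,0],[0,0,0]],[[0,0,0],[0,0,0]],[[0,0,0],[0,0,0]],[[0,0,0],[0,0,0]],[[0,0,0],[0,0,0]],[[0,0,0],[0,0,0]]]' 0 50
python3 - <<'E'
from h import *
s=observe();p=np.array(s["position"]);R=np.array(s["tool_rot"]);yaw=-.0562
u=np.array([np.cos(yaw),np.sin(yaw),0]);a0=np.radians(108.6)
pos=lambda a:.175*(-np.cos(a)*u+np.sin(a)*np.array([0,0,1]))
A=np.radians(np.linspace(108.6,40,17))
for i in range(16): print(i,np.round(np.degrees(A[i+1]),1),np.round(R.T@(pos(A[i+1])-pos(A[i]))/.04,3))
print("pos",p,"total",R.T@(pos(A[-1])-pos(A[0]))/.04,R)
E
```

```text
time_s: 16.38
position: [0.6748, -0.0855, 0.1911]
tool_rot: [[-0.998, 0.056, -0.0], [0.056, 0.998, -0.0], [0.0, -0.0, -1.0]]
ft_force: [0.2, -0.6, 0.4]
grip_width: 0.0681
gripper_force: 0.0
time_s: 17.38
position: [0.6748, -0.085, 0.1903]
tool_rot: [[-0.998, 0.056, -0.001], [0.056, 0.998, 0.001], [0.001, 0.0, -1.0]]
ft_force: [0.4, 3.8, 5.2]
grip_width: 0.0232
gripper_force: 50.0
0 104.3 [ 0.314  0.    -0.092]
1 100.0 [ 0.32   0.    -0.069]
2 95.7 [ 0.324  0.    -0.045]
3 91.4 [ 0.327  0.    -0.02 ]
4 87.2 [0.327 0.    0.004]
5 82.9 [0.326 0.    0.029]
6 78.6 [0.323 0.    0.053]
7 74.3 [0.318 0.    0.077]
8 70.0 [0.311 0.    0.101]
9 65.7 [0.303 0.    0.124]
10 61.4 [0.293 0.    0.146]
11 57.2 [0.281 0.    0.167]
12 52.9 [0.268 0.    0.188]
13 48.6 [0.253 0.    0.207]
14 44.3 [0.237 0.    0.226]
15 40.0 [0.219 0.    0.243]
pos [ 0.6748 -0.085   0.1903] total [4.7456 0.0018 1.339 ] [[-0.9984  0.0557 -0.001 ]
 [ 0.0557  0.9984  0.0005]
 [ 0.001   0.0005 -1.    ]]
```

```bash
python3 -m pendant '[[[0.314,0,-0.092],[0,0,0]],[[0.32,0,-0.069],[0,0,0]],[[0.324,0,-0.045],[0,0,0]],[[0.327,0,-0.02],[0,0,0]],[[0,0,0],[0,0,0]],[[0,0,0],[0,0,0]]]'
python3 - <<'E'
from h import *
get_image("side")
print(landmark_of("side","guard_grip")[:1],observe()["ft_force"],observe()["wrist_torque"])
E
```

```text
time_s: 18.12
position: [0.6239, -0.0822, 0.1991]
tool_rot: [[-0.998, 0.056, -0.001], [0.056, 0.998, 0.001], [0.001, 0.001, -1.0]]
ft_force: [0.6, 5.3, 2.5]
grip_width: 0.0232
gripper_force: 51.0
[] [1.8321 5.0767 2.9817] [ 0.8693 -0.3501  0.0551]
```

```bash
python3 -m pendant '[[[0.327,0,0.004],[0,0,0]],[[0.326,0,0.029],[0,0,0]],[[0.323,0,0.053],[0,0,0]],[[0.318,0,0.077],[0,0,0]],[[0.311,0,0.101],[0,0,0]],[[0.303,0,0.124],[0,0,0]],[[0,0,0],[0,0,0]],[[0,0,0],[0,0,0]]]'
```

```text
time_s: 19.23
position: [0.5475, -0.078, 0.1842]
tool_rot: [[-0.998, 0.056, -0.001], [0.056, 0.998, 0.001], [0.001, 0.001, -1.0]]
ft_force: [-0.4, 6.3, 7.0]
grip_width: 0.0229
gripper_force: 53.3
```

```bash
python3 - <<'E'
from h import *
im=get_image("side")
p=np.array(observe()["position"]);u=np.array([np.cos(-.0562),np.sin(-.0562),0])
print("angle from tcp",np.degrees(np.arctan2(p[2]+.016-.04,(np.array([.619,-.0826,0])-p)@u)))
for r in regions_of("side","guard")[:1]:
    P=pts(im,r["mask"]);h=np.array([.619,-.0826,.04]);d=P-h;x=-d@u;z=d[:,2];k=(np.hypot(x,z)>.05)&(np.hypot(x,z)<.14)&(z>.02)&(abs(x)<.15)
    print(k.sum(),np.degrees(np.percentile(np.arctan2(z[k],x[k]),[10,30,50,70,90])))
E
```

```text
angle from tcp 65.89812281150203
135 [67.5308 68.6147 69.6606 70.4021 71.4012]
```

```bash
python3 -m pendant '[[[0.293,0,0.146],[0,0,0]],[[0.281,0,0.167],[0,0,0]],[[0.268,0,0.188],[0,0,0]],[[0.253,0,0.207],[0,0,0]],[[0.237,0,0.226],[0,0,0]],[[0.219,0,0.243],[0,0,0]],[[0,0,0],[0,0,0]],[[0,0,0],[0,0,0]]]'
python3 - <<'E'
from h import *
im=get_image("side");cv2.imwrite("pics/f.png",im["img"][80:230,150:350].repeat(3,0).repeat(3,1))
p=np.array(observe()["position"]);u=np.array([np.cos(-.0562),np.sin(-.0562),0])
print("angle from tcp",np.degrees(np.arctan2(p[2]+.016-.04,(np.array([.619,-.0826,0])-p)@u)),p)
R=regions_of("side","guard")[:1]
for c in ["side","top"]:
  if c=="top": im=get_image("top");R=regions_of("top","guard")[:1]
  for r in R:
    P=pts(im,r["mask"]);h=np.array([.619,-.0826,.04]);d=P-h;x=-d@u;z=d[:,2];k=(np.hypot(x,z)>.05)&(np.hypot(x,z)<.14)&(z>.02)&(abs(x)<.15)
    print(c,k.sum(),np.degrees(np.percentile(np.arctan2(z[k],x[k]),[10,30,50,70,90])),np.degrees(np.arctan(np.polyfit(x[k],z[k],1)[0])))
  print(landmark_of(c,"guard_grip")[:1])
im=get_image("wrist");P=pts(im,im["range_z"]>0)
w=P[(P[:,2]>.028)&(P[:,2]<.034)&(np.hypot(P[:,0]-.529,P[:,1]+.077)<.042)];print(len(w))
E
```

```text
time_s: 20.32
position: [0.4844, -0.0744, 0.1366]
tool_rot: [[-0.998, 0.056, -0.004], [0.056, 0.998, 0.001], [0.004, 0.001, -1.0]]
ft_force: [-5.8, 6.0, 7.3]
grip_width: 0.0232
gripper_force: 60.5
angle from tcp 39.858965343695026 [ 0.4844 -0.0744  0.1365]
side 549 [43.5292 44.371  44.7893 45.2909 46.143 ] 42.68817495997755
[{'point': [0.491, -0.0746, 0.1567], 'conf': 0.9}]
top 373 [40.776  42.3738 43.1752 44.0078 45.4014] 42.74380444872945
[{'point': [0.5321, 0.4306, -0.0004], 'conf': 0.62}]
3910
```

View pics/f.png

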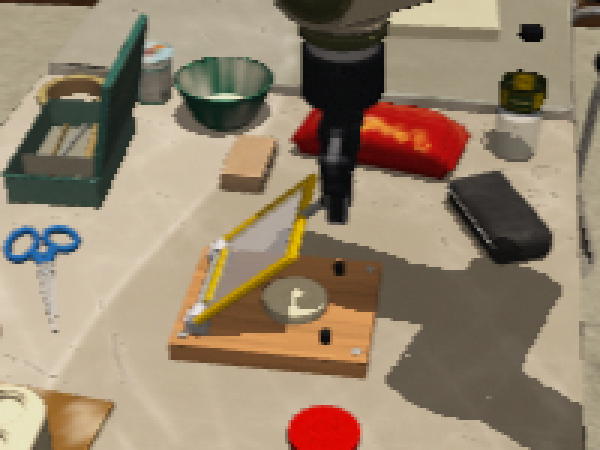

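The side view shows the guard standing forward, held at the roller, with the medallion seated clear beneath it. Slope and polar readings put the angle at about 41.5–42.5°, so I'll trim down a little.

```bash
python3 -m pendant '[[[0.035,0,0.045],[0,0,0]],[[0.035,0,0.04],[0,0,0]],[[0,0,0],[0,0,0]],[[0,0,0],[0,0,0]],[[0,0,0],[0,0,0]],[[0,0,0],[0,0,0]],[[0,0,0],[0,0,0]],[[0,0,0],[0,0,0]]]'
python3 - <<'E'
from h import *
u=np.array([np.cos(-.0562),np.sin(-.0562),0])
for c in ["side","top"]:
  im=get_image(c)
  for r in regions_of(c,"guard")[:1]:
    P=pts(im,r["mask"]);d=P-np.array([.619,-.0826,.04]);x=-d@u;z=d[:,2];k=(np.hypot(x,z)>.05)&(np.hypot(x,z)<.14)&(z>.02)&(abs(x)<.15)
    print(c,k.sum(),np.degrees(np.median(np.arctan2(z[k],x[k]))),np.degrees(np.arctan(np.polyfit(x[k],z[k],1)[0])))
for c,n in [("side","heart"),("side","sanding_block"),("side","masking_tape")]: print(n,[d["point"] for d in landmark_of(c,n)[:1]])
s=observe();print(s["grip_width"],s["gripper_force"],s["qvel"])
E
```

```text
time_s: 21.68
position: [0.4819, -0.0742, 0.1335]
tool_rot: [[-0.998, 0.056, -0.003], [0.056, 0.998, 0.001], [0.003, 0.001, -1.0]]
ft_force: [-5.9, 6.6, 9.4]
grip_width: 0.0229
gripper_force: 61.1
side 561 43.490260533425754 41.58352109187278
top 367 41.58851044302489 41.727303239700504
heart [[0.6367, 0.2032, -0.0023]]
sanding_block [[0.6119, -0.3621, -0.0022]]
masking_tape [[0.5308, 0.4295, -0.0015]]
0.023444756490726772 61.14170730113983 [ 0.079   0.03    0.0299 -0.0031 -0.0047 -0.0094]
```

The guard is now at about 40–41° and held still, the medallion is seated, and the loose things haven't moved. Handing in.

```bash
python3 -c "
from rig import *
print(close_job())"
```

```text
the job is handed in; nothing more can be done
None
```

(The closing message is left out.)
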